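# Bring the roller to the top of the inclined plane

## Robot

A 6-joint arm with a two-finger parallel gripper is mounted at the origin on the work surface; the furniture and walls round the work are solid. World frame = base frame: x ahead of the robot, y to its left, z up, the work surface at z = 0. Lengths are in m, angles in rad, forces in N, time in s.
With the tool pointing down it reaches from about 0.4 to 0.825 m from the base axis. Payload 7 kg.
Tool frame: the origin (TCP) lies at the very end of the fingers, on their centre line; the grasp point (between the pads) lies 19 mm behind it; z points along the fingers, y is the line along which they close (so a half turn about z gives the same grasp; the last joint's range is limited). The gripper opens to 85 mm and grips with 20 to 120 N. Pads are 22 mm wide; open, the fingers measure 114 mm over their backs; the gripper's body (76 mm by 85 mm) begins 54 mm behind the grasp point. The pads swing forward as they close: fully open they stand 13 mm farther back than shut.
Start: joints at [-0.894, 0.359, 0.012, 0, -1.224, -0.288], TCP at [0.256, -0.625, 0.2] pointing down, gripper open.
Joint ranges: [-3.07, 3.07], [-1.43, 2.12], [-1.02, 1.25], [-3.03, 1.67], [-3.05, -0], [-3.03, 3.03]. Speed limits (rad/s): [2.39, 2.39, 3.01, 3.14, 3.14, 3.14].

## Interface

Orientations are given as a 3x3 rotation matrix whose columns are the frame's x, y, z axes.
In Python, from plant import env, fingers, kin, monitor, viewer, ticket gives the robot as it stands. The module is installed in compiled form; this text tells all that it offers. Calls block until the motion is done:
- env.move_ptp(position, orientation): joint-space move of the TCP to a pose.
- env.move_l(position, max_speed=0.15, rot=None): straight line of the TCP; rot=None keeps the orientation; max_speed is the mean speed in m/s.
- env.set_joints(angles): joint-space move.
- fingers.move_gripper(opening, force=None): finger opening in m; force is the grip in N (None keeps the last); returns when the fingers have stopped.
- env.pause(seconds).
- kin.inverse_kinematics(position, orientation): joint angles nearest the present ones, or None.
- monitor.read_state(): the state.
- viewer.capture(name): name is "scene" or "side" or "wrist"; returns a dict with "color" (384x512x3 uint8, red, green, blue), "depth" (384x512 float32, m along the optical axis (not along the pixel's ray), 0 where there is no reading), "intrinsics" (3x3 intrinsics, pixels), "distortion" ([k1, k2, p1, p2, k3] as OpenCV has them; the pictures are not rectified), "R" (3x3) and "t" (3): a world point X has camera coordinates R X + t. Camera axes: x right, y down, z forward; pixel columns grow to the right and rows downward; lengths in m; the calibration is good to about 2 mm. A picture is of the moment at which its call begins.
A pose or a line that the arm cannot do raises env.Unreachable and nothing moves.
- ticket.close_job(): hands the job in; it is judged then, once.
The state is a dict: "time": time; "joint_pos": joint angles; "joint_vel": joint speeds; "joint_torque": joint torques, N m; "tcp_pos": TCP position; "tcp_rot": TCP orientation; "force": force on the tool from outside, world axes, zero at the start; "ft_torque": the same for the moment, N m; "grip_width": finger opening in m; "grasp_force": force on a finger pad.
Only numpy, scipy, OpenCV 4.12 (cv2) and the standard library are available. Lean on these libraries where they do the work, as an engineer would, in place of code of your own. Each camera call takes 0.05 s, during which the arm holds its last target. There are 200 camera calls.

## Task

Get the rolling experiment ready for its start: with the fingertips behind the metal roller, push it slowly up the inclined plane until it is fully home against the stop plate at the top, and finish while still holding it there with the fingers. Never let it run free or roll back down, do not take it between the fingers or lift it off the track, and leave the stopwatch, the brass weight and the battery cell where they are.

Things in the scene. Friction and masses are not known exactly. Their poses are not given: they have to be found in the camera images.
- roller: Polished aluminium roller (slippery, friction about 0.35), a solid cylinder 48 mm in diameter and 70 mm long, about 0.34 kg (varies), lying across the track and free to roll. At the start it rests against the low lip at the foot of the track. Origin: its centre. Its own y axis is the axis of the cylinder (its x and z turn as it rolls).
- track: Tilted plywood track, fixed, surface from x = -135 mm to the stop at +125 mm. Origin: mid-width on the surface, 32 mm above the table. x points uphill along the surface (rises 7 degrees), y across, z normal to it. Side rails, 76 mm apart inside, stand 9 mm above the surface; the lip at the foot (x = -123 to -115 mm) 5 mm. Roller centre: z = +24 mm; x = -100 mm at the start, +101 mm when home.
- stop: Upright aluminium stop plate across the top of the track, 10 mm thick, 88 mm wide, standing 45 mm above the track; rigid. Origin: on the running surface at mid-width, on the face that the roller meets; axes as those of the track.
- rest_at_stop (a point): Where the roller's centre is when it touches the stop plate (24 mm above the running surface, 24 mm before the plate); axes as those of the track.
- stopwatch: Dark digital stopwatch, 68 x 56 x 17 mm, lying on the table beside the ramp; leave alone. Origin: centre of its underside.
- weight: Brass weight with a knob, 29 mm in diameter, 43 mm high, standing beside the ramp; leave alone. Origin: centre of its underside.
- cell: Round battery cell, 33 mm in diameter, 60 mm high, standing upright beside the ramp; leave alone. Origin: centre of its underside.
Things that resemble listed ones, but are neither listed nor needed, are in the scene too. What is shaped like the roller but blue or brown is not meant.

How it is judged:
By the outcome, as a careful person would: the job done as asked, in the order asked, and still so for the second after the job is handed in, while the arm keeps its last pose, push and grip.
It also fails if it takes over 38 s, if anything falls off the work surface, if the arm or the gripper's body presses on something with over 40 N, if the wrist force passes 120 N, or if a joint passes its speed limit or range.

## Working session

There is one attempt and no reset: what is moved stays moved. The work goes in short steps, each a Python script; the robot and the scene stay as the last script left them, time stands still between calls to the robot, and variables do not carry over. Pictures are saved under pics/ and viewed, at most 10 in all, crops included, and the job is handed in when it is done.

```bash
mkdir -p pics
cat > h.py <<'E'
import numpy as np, cv2, pickle
from plant import env, fingers, kin, monitor, viewer, ticket
def cap(n,f):
    c=viewer.capture(n); pickle.dump(c,open(f'pics/{f}.pkl','wb')); cv2.imwrite(f'pics/{f}.png',c['color'][:,:,::-1]); return c
def ld(f): return pickle.load(open(f'pics/{f}.pkl','rb'))
def pt(c,u,v,d=None):
    if d is None:
        w=c['depth'][int(v)-1:int(v)+2,int(u)-1:int(u)+2]; d=np.median(w[w>0])
    x=cv2.undistortPoints(np.array([[[u,v]]],float),c['intrinsics'],np.array(c['distortion'],float))[0,0]
    return c['R'].T@(np.array([x[0]*d,x[1]*d,d])-c['t'])
def ray(c,u,v,z):
    a=pt(c,u,v,0.);b=pt(c,u,v,1.);return a+(b-a)*(z-a[2])/(b[2]-a[2])
def proj(c,X):
    return cv2.projectPoints(np.array(X,float).reshape(-1,1,3),cv2.Rodrigues(c['R'])[0],c['t'],c['intrinsics'],np.array(c['distortion'],float))[0][:,0]
E
python3 - <<'E'
from h import *
a=cap('scene','scene');b=cap('side','side')
cv2.imwrite('pics/both.png',cv2.resize(np.hstack([a['color'],b['color']])[:,:,::-1],(800,300)))
for c in(a,b):print(-c['R'].T@c['t'],c['R'][2])
s=monitor.read_state();print(s['time'],s['tcp_rot'],s['force'])
E
```

```text
[ 0.20285226 -0.57012326  0.64266711] [ 0.42027175  0.60696138 -0.6745143 ]
[0.37315048 0.63430125 0.54117407] [ 0.24977581 -0.79092024 -0.55862081]
0.1 [[-9.25400018e-01 -3.78991154e-01 -7.15347673e-04]
 [-3.78991801e-01  9.25399027e-01  1.36229797e-03]
 [ 1.45683162e-04  1.53178146e-03 -9.99998816e-01]] [-0.79996374 -0.81016561 -0.4901587 ]
```

View pics/scene.png

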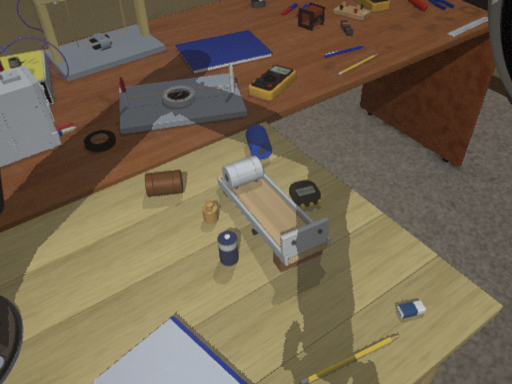

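View pics/side.png

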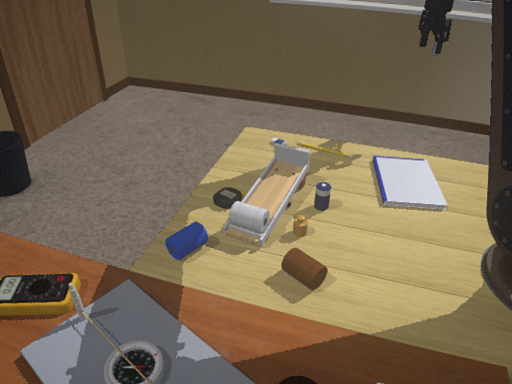

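The roller-shaped things in the scene view are silver on the track (242,173), blue (259,140) and brown (163,182). The silver one lying in the track is the one meant. The stop plate is at (312,237), the stopwatch at (305,193), the weight at (210,212) and the cell at (228,247). I'll confirm this in an enlarged crop.

Run:
```python
from h import *
a=ld('scene');b=ld('side')
A=cv2.resize(a['color'][145:275,205:335,::-1],(520,520),interpolation=cv2.INTER_CUBIC)
B=cv2.resize(b['color'][135:265,205:335,::-1],(520,520),interpolation=cv2.INTER_CUBIC)
cv2.imwrite('pics/cropA.png',A);cv2.imwrite('pics/cropB.png',B)
for n,p in dict(roller=(243,173),midtrack=(262,200),low=(250,186),hi=(285,228),stop=(314,236),watch=(303,190),weight=(210,206),cell=(228,237),blue=(259,140),tableR=(430,280)).items():print(n,pt(a,*p).round(3))
for n,p in dict(roller=(250,215),mid=(275,185),blue=(187,240),watch=(226,197),bench=(240,320)).items():print(n,pt(b,*p).round(3))
```

```text
roller [0.571 0.023 0.056]
midtrack [ 0.574 -0.036  0.027]
low [0.583 0.018 0.021]
hi [ 0.558 -0.128  0.039]
stop [ 0.567 -0.193  0.07 ]
watch [ 0.664 -0.05   0.015]
weight [ 0.481 -0.001  0.038]
cell [ 0.457 -0.102  0.058]
blue [0.667 0.105 0.046]
tableR [ 0.704 -0.338 -0.001]
roller [0.573 0.057 0.061]
mid [ 0.565 -0.095  0.036]
blue [0.668 0.143 0.041]
watch [ 0.664 -0.041  0.016]
bench [0.521 0.255 0.006]
```

View pics/cropA.png

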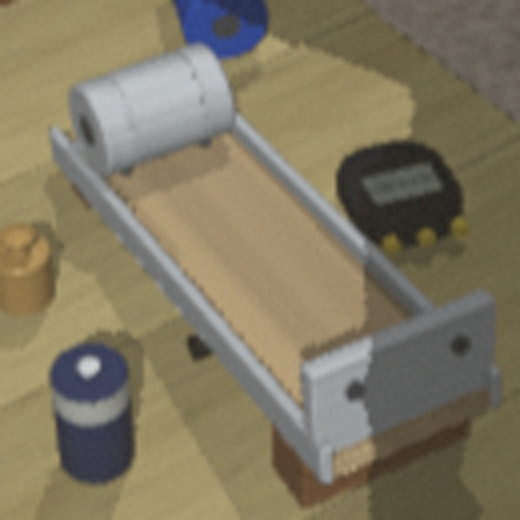

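View pics/cropB.png

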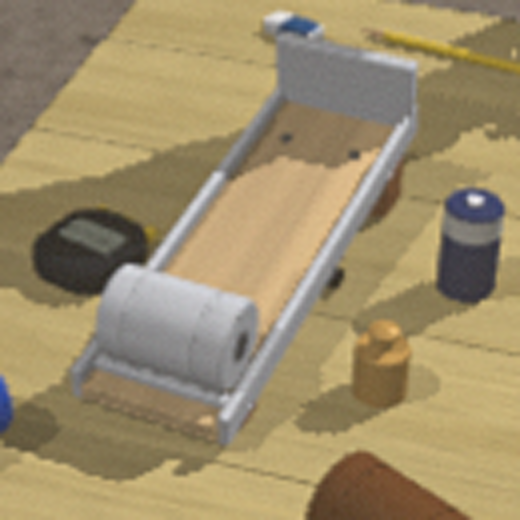

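Confirmed: the silver roller lies against the lip of the track, the blue one is a separate object beyond it, and nothing is on the track. In crop A the stop's outer top corners are at (308,378) and (492,300), and the roller's end cap is at (87,128). In crop B the end cap is at (242,345). Next I fit the track pose.

```bash
cat > fit.py <<'E'
from h import *
from scipy.optimize import least_squares
from scipy.spatial.transform import Rotation as Ro
def pose(p):
    return Ro.from_euler('z',p[2])*Ro.from_euler('y',-np.radians(7)), np.array([p[0],p[1],.032])
E
python3 - <<'E'
from fit import *
a=ld('scene');b=ld('side')
P=[(a,(308,378),(135,-44,45)),(a,(492,300),(135,44,45)),(a,(87,128),(-100,-35,24)),
   (b,(242,345),(-100,-35,24)),(b,(279,40),(125,44,45)),(b,(414,66),(125,-44,45))]
def res(p):
    R,t=pose(p);o=[]
    for c,q,X in P:
        uv=np.array(q)/4-.375+((205,145) if c is a else (205,135))
        o+=list(proj(c,R.apply(np.array(X)/1000)+t)[0]-uv)
    return np.array(o)
s=least_squares(res,[.57,-.07,-1.6],loss='soft_l1')
print(s.x,res(s.x).reshape(-1,2).round(1))
np.save('pose.npy',s.x)
R,t=pose(s.x);print(R.as_matrix().round(3),[ (R.apply(np.array(v)/1000)+t).round(3) for v in ((-100,0,24),(101,0,24))])
# depth check of roller: points above surface
for c in(a,b):
    v,u=np.mgrid[140:280,200:340];v=v.ravel();u=u.ravel()
    X=np.array([pt(c,i,j,float(c['depth'][j,i])) for i,j in zip(u,v)])
    L=R.inv().apply(X-t)*1000
    k=(abs(L[:,1])<33)&(L[:,0]<-60)&(L[:,0]>-135)&(L[:,2]>12)
    f=least_squares(lambda q:np.hypot(L[k,0]-q[0],L[k,2]-q[1])-24,[-100,24],loss='soft_l1').x;print('roller',f,k.sum())
    k=(abs(L[:,1])<25)&(abs(L[:,0])<70)&(abs(L[:,2])<15);print('surf',np.polyfit(L[k,0],L[k,2],1),k.sum())
    k=(L[:,2]>15)&(L[:,2]<60)&(L[:,0]>110)&(L[:,0]<150);print('stop',np.percentile(L[k],[2,98],axis=0).round(0))
    k=(abs(L[:,0]+100)<20)&(L[:,2]>35)&(L[:,2]<60);print('roller y',np.percentile(L[k,1],[2,98]))
E
```

```text
[ 0.56708977 -0.06104524 -1.70111737] [[-0.4  0. ]
 [ 0.5 -0.1]
 [-0.1  0.7]
 [-0.2  0.2]
 [-0.5 -0.7]
 [ 0.4  0.8]]
[[-0.129  0.992  0.016]
 [-0.984 -0.13   0.121]
 [ 0.122 -0.     0.993]] [array([0.58 , 0.04 , 0.044]), array([ 0.554, -0.158,  0.068])]
roller [-100.30012366   22.11368086] 725
surf [ 0.00170944 -1.55894604] 1247
stop [[126. -42.  16.]
 [138.  43.  45.]]
roller y [-34.55571371  32.74898578]
roller [-99.54259592  23.26128361] 735
surf [-0.0026579  -0.43745786] 760
stop [[123. -41.  16.]
 [133.  43.  46.]]
roller y [-34.26367705  33.4376506 ]
```

```bash
cat >> fit.py <<'E'
p=np.load('pose.npy');R,t=pose(p);M=R.as_matrix()
def W(x,y,z):return R.apply(np.array([x,y,z])/1000)+t
def rot(s):
    y=s*M[:,1];z=-M[:,2];return np.column_stack([np.cross(y,z),y,z])
def st():
    s=monitor.read_state();return round(s['time'],2),(R.inv().apply(s['tcp_pos']-t)*1000).round(1),(M.T@s['force']).round(1),round(s['grip_width'],3)
E
python3 - <<'E'
from fit import *
q0=monitor.read_state()['joint_pos']
best=min(((np.abs(q-q0).max(),s) for s in(1,-1) for q in [kin.inverse_kinematics(W(-160,0,120),rot(s))] if q is not None))
print(best);s=best[1]
qs=[kin.inverse_kinematics(W(x,0,12),rot(s)) for x in(-160,66)];print(qs)
fingers.move_gripper(0.015)
env.move_ptp(W(-160,0,120),rot(s));print(st())
env.move_l(W(-160,0,12),0.1);print(st())
b=cap('side','side2');c=cap('wrist','wrist2')
cv2.imwrite('pics/c2.png',np.hstack([cv2.resize(b['color'][120:290,150:350,::-1],(400,340),interpolation=cv2.INTER_CUBIC),cv2.resize(c['color'][:,:,::-1],(400,340))]))
E
```

```text
(np.float64(1.4700001692939968), -1)
[array([ 0.55804267,  0.4232142 , -0.3946379 ,  0.12732693, -0.83483426,
       -0.77776592]), array([ 0.20536937,  0.33149919, -0.47751807,  0.15975899, -0.80860774,
       -0.44883135])]
(3.64, array([-159.3,    0.2,  120. ]), array([ 0.5, -0. , -0.2]), 0.015)
(4.88, array([-160.3,    0.5,   12.7]), array([-0.3,  0.5,  0.4]), 0.015)
```

View pics/c2.png

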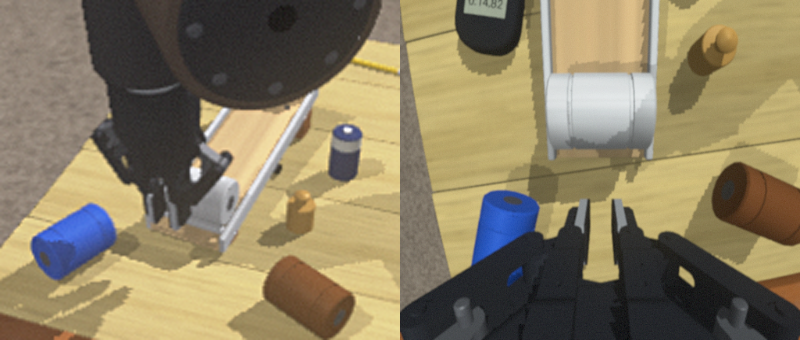

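The fingertips are low and centred behind the roller (wrist half: fingers at column 601, roller at column 601), and nothing has been touched. I'll make slow contact, then push.

Run:
```python
from fit import *
env.move_l(W(-140,0,12),0.04);print(st())
for x in range(-138,-119,3):
    env.move_l(W(x,0,12),0.02);s=st();print(s)
    if s[2][0]<-1.2: break
c=cap('wrist','wrist3');b=cap('side','side3')
cv2.imwrite('pics/c3.png',np.hstack([cv2.resize(b['color'][120:290,150:350,::-1],(400,340),interpolation=cv2.INTER_CUBIC),cv2.resize(c['color'][:,:,::-1],(400,340))]))
```

```text
(5.62, array([-1.398e+02,  1.000e-01,  1.210e+01]), array([ 0. , -0.3,  0.9]), 0.015)
(5.88, array([-138. ,   -0. ,   11.9]), array([ 0.6,  0.4, -0.2]), 0.015)
(6.17, array([-134.9,   -0. ,   12. ]), array([ 0.8, -1. ,  0.1]), 0.015)
(6.47, array([-131.9,    0. ,   12. ]), array([-0.4,  0.1,  0.1]), 0.015)
(6.78, array([-128.9,   -0. ,   12. ]), array([-0.1, -0.1, -0.4]), 0.015)
(7.08, array([-125.8,   -0. ,   12. ]), array([-0.2,  0.1, -0.7]), 0.015)
(7.38, array([-122.8,   -0. ,   12. ]), array([ 0. , -0.4, -0.5]), 0.015)
(7.67, array([-120.2,    0.3,   12.4]), array([-1.5, -1.8,  4.7]), 0.015)
```

View pics/c3.png

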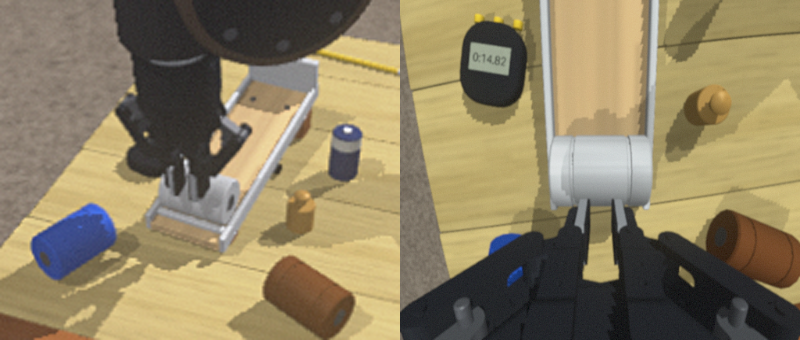

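```bash
cat >> fit.py <<'E'
def loc(c,x0=-135,x1=125):
    v,u=np.nonzero(c['depth']>0)
    d=c['depth'][v,u].astype(float)
    n=cv2.undistortPoints(np.stack([u,v],1).astype(float)[:,None],c['intrinsics'],np.array(c['distortion'],float))[:,0]
    L=R.inv().apply((np.c_[n*d[:,None],d]-c['t'])@c['R']-t)*1000
    return L,c['color'][v,u]
def roller(c,g):
    L,_=loc(c);k=(abs(L[:,1])<33)&(L[:,0]>g-30)&(L[:,0]<g+30)&(L[:,2]>10)&(L[:,2]<55)&(_.min(1)>75)
    f=least_squares(lambda q:np.hypot(L[k,0]-q[0],L[k,2]-q[1])-24,[g,24],loss='soft_l1',f_scale=1).x
    return f.round(1),k.sum()
E
python3 - <<'E'
from fit import *
for f in('wrist2','wrist3','side2','side3'):
    for g in(-100,-85):print(f,roller(ld(f),g))
L,_=loc(ld('wrist3'));k=(abs(abs(L[:,1])-14)<12)&(L[:,0]<-95)&(L[:,0]>-160)&(_.max(1)<90)&(L[:,2]>5)
print(np.percentile(L[k],[1,10,50,90,99],axis=0).round(0));print(st())
c=ld('wrist3');cv2.imwrite('pics/w3.png',cv2.resize(c['color'][140:300,160:360,::-1],(800,640)[:2] if 0 else (750,600),interpolation=cv2.INTER_CUBIC))
E
```

```text
wrist2 (array([-98.9,  23.7]), np.int64(11239))
wrist2 (array([-99. ,  23.7]), np.int64(10123))
wrist3 (array([-97.9,  23.7]), np.int64(9785))
wrist3 (array([-97.9,  23.7]), np.int64(9543))
side2 (array([-99.4,  23.3]), np.int64(270))
side2 (array([-99.6,  23.2]), np.int64(115))
side3 (array([-98.4,  23.2]), np.int64(438))
side3 (array([-98.3,  22.9]), np.int64(140))
[[-126.  -25.   55.]
 [-110.  -17.   89.]
 [-103.    2.  130.]
 [-100.   18.  144.]
 [ -99.   25.  147.]]
(7.78, array([-120.2,    0.2,   12.4]), array([-1.4, -2.1,  4.1]), 0.015)
```

View pics/w3.png

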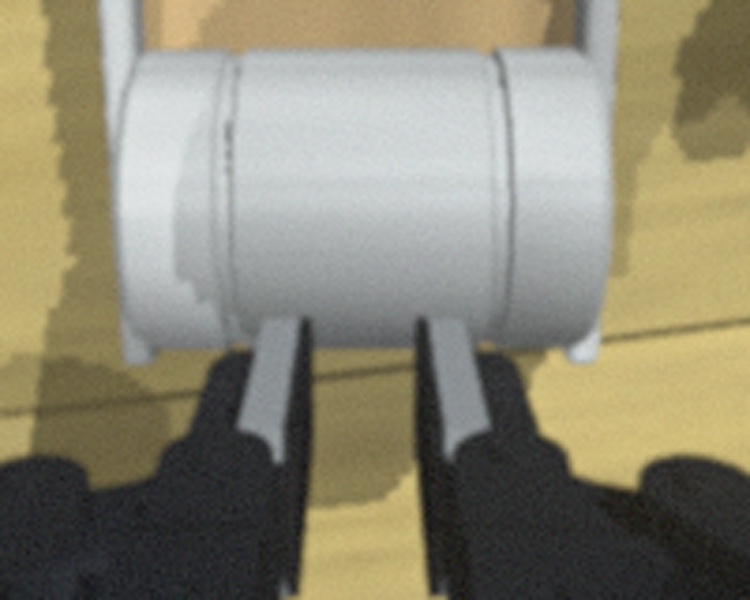

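Run:
```python
from fit import *
c=ld('wrist3');f=lambda X:(R.inv().apply(X-t)*1000).round(1)
print('cam',f(-c['R'].T@c['t']),(c['R'][2]@M).round(2))
for u,v in((283,328),(276,350),(266,390),(258,425),(447,328),(455,350),(465,390),(473,425),(220,370),(230,420),(305,328),(293,430)):
    U,V=u/3.75+159.6,v/3.75+139.6
    d=float(c['depth'][round(V),round(U)]);print(u,v,f(pt(c,U,V,d)) if d else None)
print('TCP',proj(c,W(-120.2,0,12.4)),proj(c,W(-120.2,0,45)))
```

```text
cam [-52.8   0.4 186.2] [-0.27  0.   -0.96]
283 328 [-108.7   11.7   51.8]
276 350 [-108.9   12.1   58.8]
266 390 [-108.6   12.2   71.5]
258 425 [-109.2   12.5   79.2]
447 328 [-108.6  -10.9   52.1]
455 350 [-109.4  -11.6   57.7]
465 390 [-108.8  -11.7   71. ]
473 425 [-108.7  -11.8   80. ]
220 370 [-112.5   19.8   57.5]
230 420 [-112.4   16.7   71.8]
305 328 [-108.6    8.6   52.1]
293 430 [-109.1    8.4   80.4]
TCP [[257.44350723 220.18262006]] [[257.5465471  241.60559526]]
```

Run:
```python
from fit import *
for f,lo in(('wrist2',-175),('side2',-185),('side3',-145)):
    L,C=loc(ld(f));k=(abs(L[:,1])<28)&(L[:,0]>lo)&(L[:,0]<lo+(30 if 'w' in f else 40))&(L[:,2]>3)&(L[:,2]<110)
    h=np.histogram(L[k,2],np.arange(0,115,6));print(f,h[0],L[k][L[k,2].argsort()[:8]].round(0).tolist())
b=ld('side2');cv2.imwrite('pics/s2.png',cv2.resize(b['color'][170:255,205:305,::-1],(700,595),interpolation=cv2.INTER_CUBIC))
print(proj(b,[W(-160.3,y,12.7) for y in(-8,8)]),proj(b,[W(-160.3,y,45) for y in(-8,8)]))
```

```text
wrist2 [   0    0    0    0    0    0    0   67  195  308  339  381  305  650
  652 1003  962   46   25] [[-161.0, 8.0, 43.0], [-160.0, -7.0, 44.0], [-160.0, 8.0, 44.0], [-163.0, -7.0, 44.0], [-159.0, -7.0, 44.0], [-160.0, -7.0, 44.0], [-159.0, 8.0, 44.0], [-159.0, 8.0, 44.0]]
side2 [ 0  0  0  0  0  0  0 14 38 53 51 56 49 44 48 87 64 27 19] [[-156.0, 9.0, 43.0], [-165.0, 8.0, 44.0], [-169.0, 8.0, 45.0], [-162.0, 8.0, 46.0], [-153.0, 8.0, 46.0], [-166.0, -14.0, 46.0], [-172.0, 11.0, 46.0], [-157.0, 8.0, 47.0]]
side3 [74 16 28 39 65 65 53 47 33 59 47 47 39 44 48 79 62 29 19] [[-120.0, -6.0, 3.0], [-121.0, -4.0, 3.0], [-119.0, -15.0, 3.0], [-119.0, -23.0, 3.0], [-122.0, 13.0, 3.0], [-122.0, -16.0, 3.0], [-117.0, 22.0, 3.0], [-117.0, -27.0, 3.0]]
[[239.17050263 241.89444495]
 [231.84228813 239.42690901]] [[237.89627813 230.31486857]
 [230.36973984 227.86239065]]
```

View pics/s2.png

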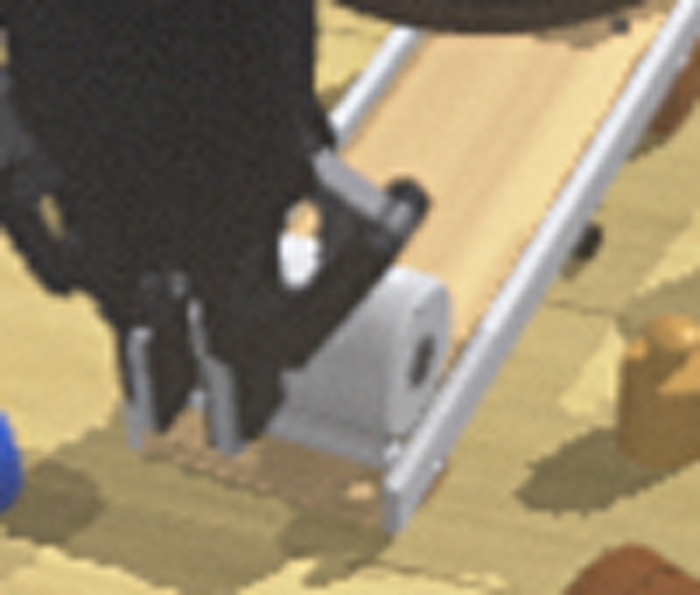

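Both cameras show the real fingertips ending about 31 mm short of the reported TCP: they stand at z ≈ 43 mm when the TCP reads 12.7. So they touched the roller's upper rear rather than its back. I'll back off gently, go lower by that offset, check the clearances and approach again.

Run:
```python
from fit import *
for f in('side2','wrist2'):
    L,C=loc(ld(f));k=(C.max(1)<70)&(abs(L[:,0]+160)<70)&(abs(L[:,1])<110)&(L[:,2]>25)&(L[:,2]<160)
    for z in range(40,150,10):
        q=L[k&(L[:,2]>=z)&(L[:,2]<z+10)]
        if len(q)>5:print(f,z,np.percentile(q[:,:2],[1,99],axis=0).round(0).tolist())
env.move_l(W(-126,0,12),0.02);print(st())
env.move_l(W(-150,0,12),0.08)
env.move_l(W(-150,0,-15),0.06);print(st())
env.move_l(W(-139,0,-15),0.04);print(st())
c=cap('wrist','wrist4');b=cap('side','side4');print(roller(c,-100))
L,_=loc(b);k=(abs(L[:,1])<28)&(L[:,0]>-165)&(L[:,0]<-125)&(L[:,2]>7)&(L[:,2]<60);print(np.sort(L[k,2])[:10])
cv2.imwrite('pics/c4.png',np.hstack([cv2.resize(b['color'][150:290,170:335,::-1],(400,340),interpolation=cv2.INTER_CUBIC),cv2.resize(c['color'][:,:,::-1],(400,340))]))
```

```text
side2 40 [[-170.0, 8.0], [-153.0, 9.0]]
side2 50 [[-170.0, -20.0], [-151.0, 9.0]]
side2 60 [[-171.0, -20.0], [-153.0, 9.0]]
side2 70 [[-172.0, -20.0], [-152.0, 18.0]]
side2 80 [[-174.0, -22.0], [-154.0, 31.0]]
side2 90 [[-175.0, -39.0], [-151.0, 40.0]]
side2 100 [[-177.0, -45.0], [-152.0, 44.0]]
side2 110 [[-179.0, -52.0], [-154.0, 50.0]]
side2 120 [[-179.0, -57.0], [-158.0, 56.0]]
side2 130 [[-181.0, -63.0], [-165.0, 59.0]]
side2 140 [[-181.0, -57.0], [-155.0, 57.0]]
wrist2 50 [[-165.0, -19.0], [-149.0, 21.0]]
wrist2 60 [[-165.0, -19.0], [-149.0, 21.0]]
wrist2 70 [[-166.0, -19.0], [-149.0, 21.0]]
wrist2 80 [[-169.0, -27.0], [-146.0, 29.0]]
wrist2 90 [[-168.0, -40.0], [-146.0, 42.0]]
wrist2 100 [[-170.0, -45.0], [-143.0, 46.0]]
wrist2 110 [[-169.0, -51.0], [-142.0, 52.0]]
wrist2 120 [[-167.0, -57.0], [-142.0, 58.0]]
wrist2 130 [[-158.0, -60.0], [-140.0, 62.0]]
wrist2 140 [[-152.0, -58.0], [-139.0, 60.0]]
(8.22, array([-125.9,   -0.2,   11.6]), array([-0.3, -0.7, -0.2]), 0.015)
(9.28, array([-149.8,   -0. ,  -15.3]), array([-0.5, -0.6,  0.5]), 0.015)
(9.7, array([-1.387e+02,  1.000e-01, -1.470e+01]), array([-0.7, -0.5, -0.2]), 0.015)
(array([-99.2,  23.8]), np.int64(15887))
[15.64937759 16.53585606 17.04429105 17.57043645 17.58879148 18.37095984
 18.66152059 18.76930146 19.53583426 19.85326328]
```

View pics/c4.png

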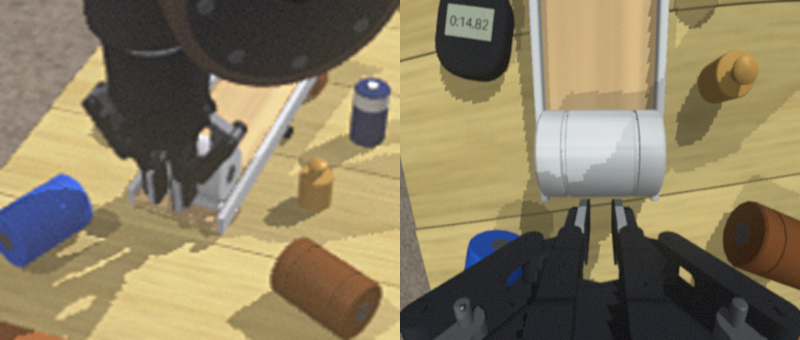

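The tips are now at z ≈ 15 mm behind the roller, which is still at the lip. I'll push up slowly, checking on the way.

Run:
```python
from fit import *
env.move_l(W(-134,0,-15),0.02);print(st())
for x in (-120,-100):
    env.move_l(W(x,0,-15),0.025);c=cap('wrist',f'p{x}');r=roller(c,x+35);print(st(),r)
    if abs(r[0][0]-x-35)>8 or np.abs(st()[2]).max()>8: raise SystemExit('stop')
env.move_l(W(-20,0,-15),0.035);c=cap('wrist','pm');print(st(),roller(c,15))
```

```text
(10.2, array([-133.9,   -0. ,  -15. ]), array([-0. ,  0.6, -0.3]), 0.015)
(10.96, array([-1.198e+02, -1.000e-01, -1.510e+01]), array([-0.4,  0.1, -0.5]), 0.015) (array([-84.6,  23.7]), np.int64(15665))
(11.96, array([-99.9,  -0.2, -15.1]), array([0.2, 0.3, 0.1]), 0.014) (array([-64.8,  23.7]), np.int64(15645))
(14.44, array([-20.1,   0. , -15. ]), array([-0.6, -0.1, -0.1]), 0.015) (array([14.9, 23.7]), np.int64(15632))
```

Run:
```python
from fit import *
env.move_l(W(58,0,-15),0.035);c=cap('wrist','ph');print(st(),roller(c,93))
for x in np.arange(60,72,1.):
    env.move_l(W(x,0,-15),0.015);s=st();print(s)
    if s[2][0]<-5: break
env.pause(0.5)
c=cap('wrist','pf');b=cap('side','sf');print(st(),roller(c,x+35))
cv2.imwrite('pics/c5.png',np.hstack([cv2.resize(b['color'][110:250,190:355,::-1],(400,340),interpolation=cv2.INTER_CUBIC),cv2.resize(c['color'][:,:,::-1],(400,340))]))
```

```text
(16.87, array([ 57.9,  -0. , -15. ]), array([-0.8, -0.8,  1.4]), 0.015) (array([93. , 23.7]), np.int64(15558))
(17.15, array([ 60.2,  -0.1, -15. ]), array([0.1, 0.4, 0.2]), 0.015)
(17.4, array([ 61.1,  -0.1, -15. ]), array([-1. ,  0.3,  0.1]), 0.015)
(17.65, array([ 62.1,  -0. , -15. ]), array([-0.4,  0.1, -0.2]), 0.015)
(17.9, array([ 63.,   0., -15.]), array([-1.3, -0.4, -0.1]), 0.015)
(18.15, array([ 64.1,  -0. , -15. ]), array([-0.3,  1.1,  0.2]), 0.015)
(18.4, array([ 65.1,  -0.1, -15. ]), array([0.2, 0.4, 0.5]), 0.015)
(18.65, array([ 66.1,  -0. , -15. ]), array([-0.4,  0.3, -0.8]), 0.015)
(18.9, array([ 67. ,   0.1, -15. ]), array([-1.2, -0.5, -0.4]), 0.015)
(19.15, array([ 67.1,   0.1, -15. ]), array([-6.6, -1.5,  0.7]), 0.015)
(19.75, array([ 67.1,   0.1, -15. ]), array([-6.3, -1.6, -0.2]), 0.015) (array([102.7,  23.8]), np.int64(17833))
```

View pics/c5.png

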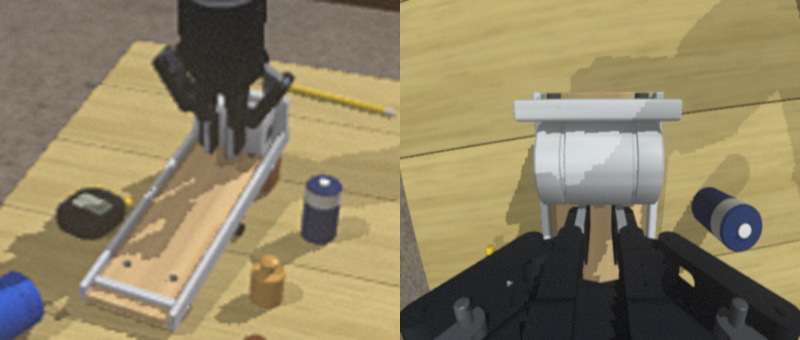

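The roller is square against the stop plate (wrist half: plate at row 110, roller at rows 130–205). The fingers hold it with a steady 6 N, and the stopwatch, weight and cell are untouched.

```bash
python3 -c "
from plant import ticket
print(ticket.close_job())"
```

```text
the job is handed in; nothing more can be done
None
```

The roller is home against the stop plate, held there by the fingertips at about 6 N, and the job was handed in at about 20 s; on the first approach the fingertips touched too high and let the roller settle about 1 mm back onto the lip, before the real push began.

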